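# Second spacer, next profile

## Robot

A 6-joint arm with a two-finger parallel gripper is mounted at the origin on a cart in front of the work surface, level with it; the furniture and walls round the work are solid. World frame = base frame: x ahead of the robot, y to its left, z up, the work surface at z = 0. Lengths are in m, angles in degrees, forces in N, time in s.
With the tool pointing down it reaches from about 0.375 to 0.9 m from the base axis. Payload 3.1 kg.
Tool frame: the origin (TCP) lies at the very end of the fingers, on their centre line; the grasp point (between the pads) lies arm.pinch_z behind it (arm.pinch_z is the distance from the TCP to the grasp point, in m); z points along the fingers, y is the line along which they close (so a half turn about z gives the same grasp; the last joint's range is limited). The gripper opens to 87 mm and grips with 3 to 60 N. Pads are 19 mm wide; open, the fingers measure 117 mm over their backs; the gripper's body (75 mm by 190 mm) begins 51 mm behind the grasp point.
Start: joints at [-83.852, 30.224, 82.088, -0, 67.689, -10.227], TCP at [0.176, -0.6, 0.223] pointing down, gripper open.
Joint ranges: [-176.69, 176.69], [-43.24, 126.21], [12.49, 139.97], [-82, 262], [0, 151.66], [-163.58, 163.58]. Speed limits (degrees/s): [159.86, 159.86, 180, 180, 180, 180].

## Interface

Orientations are given as [roll, pitch, yaw] about the fixed x, y, z axes, in that order (R = Rz(yaw) Ry(pitch) Rx(roll)).
In Python, from bench import monitor, snapshot, workorder, silhouettes, spot_point, arm gives the robot as it stands.
- The arm moves only by the tool carry_out, never from a script. Its argument "increments" is text: rows parted by semicolons, each of 5 numbers parted by spaces: the closure, from 0 (fully open) to 1 (shut), then the shift along the tool's x, y, z in cm, then the turn about the tool's z in degrees. A call has 1 to 8 rows; each row is the pose to reach, as a shift and turn from the pose commanded when the call began, along the tool's axes at that moment; what a row does not reach only later rows make up. A row lasts 1/8 s, in which the tool goes at most 62.5 mm and 10.7 degrees, less where a joint would pass 70% of its speed; a pose out of reach is approached as far as the arm can. A call with a gripper value outside its range is refused whole. The fingers move at their own pace and stop on an object; the grip force is fixed at half the most. Time passes only in rows, so rows that repeat a pose let the fingers close. It gives the time, the measured TCP pose, the force, the opening and the grip force at its end, in the units of the state.
- monitor.read_state(): the state, without advancing time (a new reading comes with each control period).
- snapshot(name): name is "side" or "top" or "wrist"; returns a dict with "color" (420x560x3 uint8, blue, green, red), "mtx" (3x3 intrinsics, pixels), "R" (3x3) and "t" (3): a world point X has camera coordinates R X + t. Camera axes: x right, y down, z forward; pixel columns grow to the right and rows downward; lengths in m; the calibration is good to about 2 mm. A picture is of the moment at which its call begins. There is no depth.
- workorder.sign_off(): hands the job in; it is judged then, once.
Trained networks look in the newest picture that a camera, given by its name, has taken for a name from the list of things; names that differ only in an ending like _2 or _b are one class to them, and where a whole thing is asked for, a point or a joint stands for the part that bears it (a point fixed in the world has none). Each returns a list of dicts, best first, with "score" (0 to 1); they miss things now and then, are a little off and sometimes report something else, mostly with a low value. They report only what shows in the picture. A call takes as long as a camera call. They do not tell look-alikes from the thing itself.
- silhouettes(camera, query): "region" (420x560 bool, what is visible of it) and "xy" ([column, row] in pixels, amid what is visible of it).
- spot_point(camera, query): "xy" ([column, row] in pixels: a listed point, or the origin of a listed thing).
The state is a dict: "clock": time; "q": joint angles; "dq": joint speeds; "joint_efforts": joint torques, N m; "tcp_pos": TCP position; "ee_rot": TCP orientation; "wrist_force": force on the tool from outside, world axes, zero at the start; "moment": the same for the moment, N m; "gripper_width": opening from 0.0 (shut) to 1.0 (fully open); "gripper_force": force on a finger pad.
Only numpy, scipy, OpenCV 4.12 (cv2) and the standard library are available. Lean on these libraries where they do the work, as an engineer would, in place of code of your own. Each camera call takes 0.05 s, during which the arm holds its last target. There are 200 camera calls.

## Task

The three aluminium profiles lying side by side have a wooden spacer stick across one end only. Lay the loose stick of the same size square across all three profiles at the bare end, as far in from the end as the other stick is, then set the loose full-length profile down on both sticks, directly above the middle profile, parallel to it and with the ends level, so that it rests clear of the layer below. Set both down without dropping them and leave the first stick where it lies.

Things in the scene. Friction and masses are not known exactly. Their poses are not given: they have to be found in the camera images.
- layer: bottom layer, fixed: three slotted aluminium profiles side by side, each 200 mm long, 30 wide, 30 high, 5 mm gaps, 100 mm wide in all. Origin on the bench under the centre of the middle one; x along the profiles, z up; top at z = 30 mm. The first stick lies near x = -70 mm; the bare end is +x, the second stick belongs at x = +70 mm (its centre line 30 mm in from the ends).
- laid_stick: the first spacer stick, of pale plain wood, 20 x 110 x 20 mm, loose, already lying across the layer near its -x end. (Not moved: the tall press behind, solid for x > 0.49 m between y = -0.03 and -0.30 m in the robot frame.) Origin at the centre of its underside; its length along its y, z up.
- stick: second spacer stick, same pale wood and size: 20 mm wide, 110 long, 20 high, about 30 g; it starts flat on the bench between the layer and the loose profile. Origin at the centre of its underside; its length along its y, z up. (A flat lath of the same wood and length but only 8 mm thick is not wanted.)
- bar: the profile for the next layer: slotted aluminium, 200 mm long, 30 mm wide, 30 mm high, about 200 g, lying flat on the bench at the robot's right. Origin at the centre of its underside; its length along its x, z up. (A 90 mm offcut of the same profile lies near it and is too short.) The tall press stands between and behind: carry round its front.
There are look-alikes about, which are no part of the job. Leave any orange look-alike of the stick alone.

How it is judged (in metres and radians):
On the way:
1. the second stick lies across the bare end of the layer, let go and at rest (x of stick in the frame of layer between 0.05 and 0.09 m and y of stick in the frame of layer between -0.018 and 0.018 m and z of stick in the frame of layer between 0.025 and 0.035 m and angle between the y axis of stick and the y axis of layer, either way round below 0.18 rad and angle between stick's own z axis and vertical below 0.08 rad and linear speed of stick below 0.03 m/s and contact force between the fingers and stick below 0.05 N), for 0.2 s.
At the end, for the whole second after the job is handed in: Second stick on the layer at x = 70 mm (within 20; across 18); first stick still at x = -70 mm (within 25; across 22); the profile on both sticks, underside 50 mm up (within 5), centred over the layer within 20 mm along, 16 across; all level, square within 10 degrees and at rest (x of stick in the frame of layer between 0.05 and 0.09 m and y of stick in the frame of layer between -0.018 and 0.018 m and z of stick in the frame of layer between 0.025 and 0.035 m and angle between the y axis of each of stick, laid_stick and the y axis of layer, either way round below 0.18 rad and angle between each of stick, laid_stick, bar's own z axis and vertical below 0.08 rad and x of laid_stick in the frame of layer between -0.095 and -0.045 m and y of laid_stick in the frame of layer between -0.022 and 0.022 m and z of laid_stick in the frame of layer between 0.025 and 0.035 m and x of bar in the frame of layer between -0.02 and 0.02 m and y of bar in the frame of layer between -0.016 and 0.016 m and z of bar in the frame of layer between 0.045 and 0.055 m and angle between the x axis of bar and the x axis of layer, either way round below 0.18 rad and linear speed of each of bar, stick below 0.03 m/s and contact force between bar and stick above 0.1 N and contact force between bar and laid_stick above 0.1 N); the robot touches nothing.
It fails at once if the stick is let fall instead of being set down (linear speed of stick above 0.6 m/s and contact force between the fingers and stick below 0.05 N).
It fails at once if the profile is let fall instead of being set down (linear speed of bar above 0.6 m/s and contact force between the fingers and bar below 0.05 N).
It also fails if it takes over 64 s, if anything falls off the work surface, if the arm or the gripper's body presses on something with over 40 N, if the wrist force passes 120 N, or if a joint passes its speed limit or range.

## Working session

There is one attempt and no reset: what is moved stays moved. The work goes in short steps, Python scripts to look and compute and a tool call to move; the robot and the scene stay as the last step left them, time stands still between calls to the robot, and variables do not carry over. Pictures are saved under pics/ and viewed, at most 10 in all, crops included, and the job is handed in when it is done.

Besides the shell and the picture viewer there is one more tool, called after "Emit:" as name(argument=value, ...) on one line, values as JSON. carry_out: Moves the arm, as the interface text tells. Its arguments: {"type":"object","properties":{"increments":{"type":"string"}},"required":["increments"]}

```bash
ls; mkdir -p pics; python3 - <<'E'
from bench import monitor, snapshot, arm
import cv2, numpy as np
s=monitor.read_state(); print({k:s[k] for k in('clock','tcp_pos','ee_rot','gripper_width')}, arm.pinch_z)
a=snapshot("side");b=snapshot("top")
for n,i in(("side",a),("top",b)):
    cv2.imwrite(f"pics/{n}0.png",i["color"]); print(n,-i["R"].T@i["t"],i["mtx"].tolist())
E
```

```text
pics
{'clock': 0.0, 'tcp_pos': array([ 0.17615119, -0.59891444,  0.2215828 ]), 'ee_rot': array([-1.79878247e+02, -2.06183662e-02,  1.63757365e+01]), 'gripper_width': 0.9971696743924952} 0.0187
side [0.0846247  0.68022213 0.50755275] [[380.1656877154861, 0.0, 275.30644992822045], [0.0, 380.1656877154861, 208.60970999666515], [0.0, 0.0, 1.0]]
top [ 0.30039436 -0.0478275   1.29201667] [[432.3616100796358, 0.0, 278.69295250498493], [0.0, 432.3616100796358, 212.57815098725249], [0.0, 0.0, 1.0]]
```

View pics/top0.png

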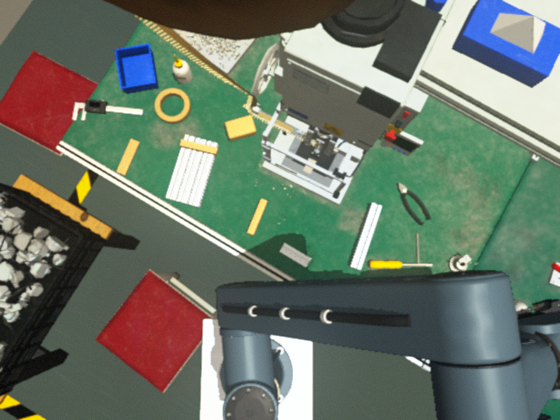

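View pics/side0.png

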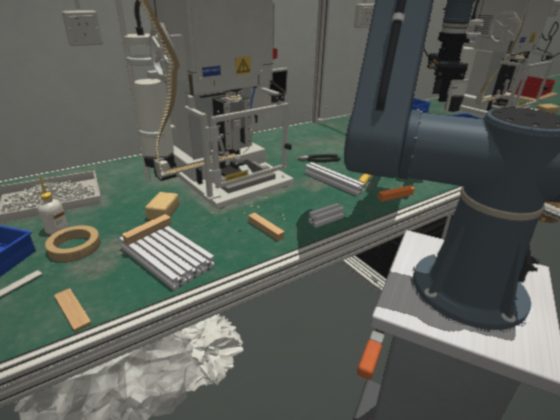

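```bash
cat > h.py <<'E'
import numpy as np, cv2
from bench import monitor, snapshot, workorder, silhouettes, spot_point, arm
def world(im,uv,z):
    "pixels -> world points on plane z"
    uv=np.atleast_2d(np.array(uv,float)); d=np.c_[uv,np.ones(len(uv))]@np.linalg.inv(im["mtx"]).T@im["R"]
    c=-im["R"].T@im["t"]; return c+d*((z-c[2])/d[:,2])[:,None]
def tri(obs):
    "[(im,uv)..] -> least squares point"
    A=[];b=[]
    for im,uv in obs:
        d=np.array([*uv,1.])@np.linalg.inv(im["mtx"]).T@im["R"]; d/=np.linalg.norm(d); P=np.eye(3)-np.outer(d,d)
        A.append(P); b.append(P@(-im["R"].T@im["t"]))
    return np.linalg.lstsq(np.vstack(A),np.hstack(b),rcond=None)[0]
def rect(im,region,z):
    "min-area rect of region projected on plane z: centre, (long,short), yaw of long axis"
    p=world(im,np.argwhere(region)[:,::-1],z)[:,:2]
    (c,wh,a)=cv2.minAreaRect((p*1000).astype(np.float32))
    if wh[0]<wh[1]: wh=wh[::-1]; a+=90
    return np.round(c,1),np.round(wh,1),round((a+90)%180-90,1)
E
python3 - <<'E'
from h import *
for cam in("top","side"):
    im=snapshot(cam)
    for q in("layer","laid_stick","stick","bar"):
        for r in silhouettes(cam,q):
            z={"layer":.03,"laid_stick":.05,"stick":.02,"bar":.03}[q]
            print(cam,q,round(r["score"],2),np.round(r["xy"]),r["region"].sum(),*(rect(im,r["region"],z) if cam=="top" else ()))
        print("   pt",[(round(r["score"],2),np.round(r["xy"],1).tolist()) for r in spot_point(cam,q)])
E
```

```text
top layer 0.78 [192. 176.] 2149 [582.6 200.1] [206.1 108.1] -14.9
   pt [(0.95, [195.1, 174.0])]
top laid_stick 0.77 [199. 145.] 304 [649.  177.6] [109.8  26.4] 77.9
   pt [(0.87, [199.0, 148.6])]
top stick 0.54 [256. 219.] 289 [448.4   6.3] [111.   24.9] -19.6
   pt []
top bar 0.76 [364. 232.] 701 [ 393.8 -313.3] [198.3  32.8] -19.7
top bar 0.5 [192. 178.] 1982 [583.  200.6] [201.1 104.5] -14.9
   pt [(0.78, [363.4, 233.7])]
side layer 0.81 [170. 255.] 3271
   pt [(0.61, [164.8, 255.1])]
side laid_stick 0.89 [143. 228.] 646
   pt [(0.67, [144.2, 233.5])]
side stick 0.88 [266. 223.] 413
side stick 0.57 [397. 194.] 335
   pt [(0.9, [265.7, 226.2]), (0.61, [395.1, 198.9])]
side bar 0.87 [337. 177.] 803
   pt [(0.76, [335.6, 178.4])]
```

The top view shows these candidates. Sticks:
- pale one at (257,217), between the layer and the loose profile
- pale one at (128,156), left of the layer, which looks like the lath
- orange one under the arm, at side (396,193)

Profiles: full-length at (366,236), offcut at (295,254). The laid stick is at the far end, (198,146). I'd choose (257,217) and (366,236), and will check them in one close crop.

```bash
cat >> h.py <<'E'
def rows(wps):
    "world waypoints (x,y,z,yaw) -> shift in tool axes cm and turn about tool z, from the measured pose"
    s=monitor.read_state(); yaw=np.radians(s["ee_rot"][2]); c,n=np.cos(yaw),np.sin(yaw)
    for x,y,z,w in wps:
        d=(np.array([x,y,z])-s["tcp_pos"])*100
        print(np.round([c*d[0]+n*d[1], n*d[0]-c*d[1], -d[2], -((w-s["ee_rot"][2]+180)%360-180)],2), "dist",np.round(np.linalg.norm(d),1))
E
python3 - <<'E'
from h import *
im=cv2.imread("pics/side0.png")
A=cv2.resize(im[200:340,40:190],None,fx=2.6,fy=2.6,interpolation=cv2.INTER_CUBIC); B=cv2.resize(im[150:290,230:380],None,fx=2.6,fy=2.6,interpolation=cv2.INTER_CUBIC)
cv2.imwrite("pics/crop1.png",np.hstack([A,B]))
rows([(.28,-.40,.28,-2),(.32,-.33,.30,-19.7)])
E
```

```text
[ 15.58 -16.23  -5.74  18.38] dist 23.2
[ 21.4  -21.81  -7.74  36.08] dist 31.5
```

View pics/crop1.png

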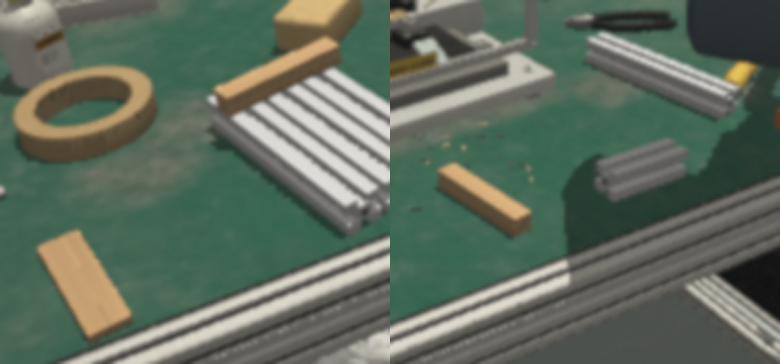

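The crop confirms it. The piece at side (266,223) is square-section and 20 mm thick. The one at side (72,309) is the thin flat lath. The full-length profile is at side (337,178) and the offcut at (326,214). I'm moving over the bar side first and on past the front of the press.

Emit:
carry_out(increments="0 5.3 -5.4 -2 9; 0 10.6 -10.8 -4 18; 0 16 -16.3 -6 27; 0 21.4 -21.8 -7.7 36; 0 21.4 -21.8 -7.7 36; 0 21.4 -21.8 -7.7 36; 0 21.4 -21.8 -7.7 36")

```text
clock: 1.88
tcp_pos: [0.3203, -0.3305, 0.2999]
ee_rot: [179.9, -0.0, -19.6]
wrist_force: [-0.3, 0.3, 0.8]
gripper_width: 0.998
gripper_force: 0.0
```

```bash
python3 - <<'E'
from h import *
im=snapshot("wrist");top=snapshot("top")
cv2.imwrite("pics/w1.png",im["color"]); print(-im["R"].T@im["t"])
for r in silhouettes("wrist","bar"): print(round(r["score"],2),np.round(r["xy"]),r["region"].sum(),rect(im,r["region"],.03))
print("pt",[(round(r["score"],2),np.round(r["xy"],1),world(im,r["xy"],0)) for r in spot_point("wrist","bar")])
rows([(.35,-.2,.25,-19.6),(.385,-.05,.25,-19.6),(.41,.0,.22,-19.6)])
E
```

```text
[ 0.39300118 -0.35578167  0.46187995]
0.95 [250. 103.] 4661 (array([ 395.3, -315.9]), array([198.7,  32.7]), -19.7)
pt [(0.64, array([  4.1, 155.8]), array([[0.45324933, 0.00546185, 0.        ]])), (0.61, array([250.7, 113.4]), array([[ 0.39567966, -0.31598226,  0.        ]]))]
[ -1.57 -13.39   4.91  -0.14] dist 14.4
[ -3.34 -28.69   4.91  -0.14] dist 29.3
[ -2.68 -34.25   7.91  -0.14] dist 35.2
```

View pics/w1.png

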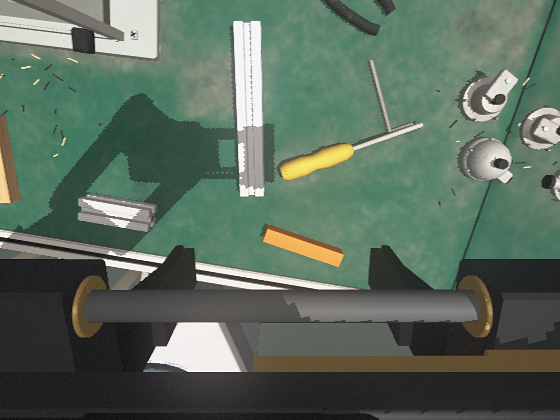

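The wrist picture shows the full-length bar at (250,108), the offcut at (117,212), the orange look-alike at (304,245) and the pale stick at the left edge (4,155). Bar centre is about (0.395, -0.316), yaw -19.7. Next I go to the stick.

Emit:
carry_out(increments="0 -1 -5.5 2 0; 0 -2 -11 4 0; 0 -2.6 -16.5 5 0; 0 -3 -22 5 0; 0 -3.3 -28 5 0; 0 -2.7 -34.2 7.9 0; 0 -2.7 -34.2 7.9 0; 0 -2.7 -34.2 7.9 0")

```text
clock: 3.08
tcp_pos: [0.4097, 0.0006, 0.2201]
ee_rot: [180.0, 0.1, -19.6]
wrist_force: [0.4, -0.2, -0.6]
gripper_width: 0.999
gripper_force: 0.0
```

```bash
python3 - <<'E'
from h import *
im=snapshot("wrist");side=snapshot("side");top=snapshot("top")
print(monitor.read_state()["tcp_pos"])
obs=[]
for r in silhouettes("wrist","stick"): print(round(r["score"],2),np.round(r["xy"]),r["region"].sum(),rect(im,r["region"],.02))
for c,i in(("wrist",im),("side",side),("top",top)):
    p=[(round(r["score"],2),np.round(r["xy"],1)) for r in spot_point(c,"stick")]; print(c,p)
    if p: obs.append((i,p[0][1]))
print("origin tri",tri(obs))
obs=[]
for c,i in(("wrist",im),("side",side),("top",top)):
    p=[r["xy"] for r in spot_point(c,"layer")]; print(c,p)
    if p: obs.append((i,p[0]))
if len(obs)>1: print("layer tri",tri(obs))
E
```

```text
[ 0.40973246 -0.00053684  0.22085179]
0.77 [264. 141.] 2180 (array([450. ,   5.5]), array([109.5,  19.9]), -20.9)
wrist [(0.7, array([263.9, 141.7]))]
side [(0.81, array([266.7, 229.9])), (0.54, array([394.8, 198.5])), (0.3, array([145.5, 231.4]))]
top [(0.79, array([366.5, 301.5])), (0.18, array([361.6, 233.8]))]
origin tri [ 0.37440896 -0.10566832  0.03663505]
wrist [[37.3, 79.0]]
side [[164.3, 256.3]]
top [[194.3, 176.3]]
layer tri [ 5.82832958e-01  2.01224902e-01 -7.92668263e-05]
```

```bash
python3 - <<'E'
from h import *
im=snapshot("wrist");side=snapshot("side")
a=spot_point("wrist","stick")[0]["xy"]; b=spot_point("side","stick")[0]["xy"]
print(tri([(im,a),(side,b)]),world(im,a,0))
a=silhouettes("wrist","stick")[0]["xy"]; b=silhouettes("side","stick")[0]["xy"]
print(tri([(im,a),(side,b)]))
rows([(.45,.0055,.08,-20.5),(.45,.0055,.005,-20.5)])
E
```

```text
[ 0.3126008  -0.02427815  0.12557895] [[0.45280262 0.0064603  0.        ]]
[ 0.3204845  -0.02632495  0.12905181]
[ 3.67 -1.77 14.06  0.88] dist 14.6
[ 3.67 -1.77 21.56  0.88] dist 21.9
```

Emit:
carry_out(increments="0 1.8 -0.9 6 0.9; 0 3.7 -1.8 12 0.9; 0 3.7 -1.8 14 0.9; 0 3.7 -1.8 14 0.9; 0 3.7 -1.8 14 0.9")

```text
clock: 4.5
tcp_pos: [0.4509, 0.0056, 0.0813]
ee_rot: [-180.0, -0.1, -20.5]
wrist_force: [-0.1, 0.0, 0.5]
gripper_width: 1.001
gripper_force: 0.0
```

```bash
python3 - <<'E'
from h import *
im=snapshot("wrist");side=snapshot("side")
cv2.imwrite("pics/w2.png",im["color"])
R=silhouettes("wrist","stick")
for r in R: print(round(r["score"],2),np.round(r["xy"]),r["region"].sum(),rect(im,r["region"],.02))
for p in [(266.7,229.9),(265.7,226.2)]:
    for r in spot_point("wrist","stick"): print(tri([(im,r["xy"]),(side,p)]))
rows([(.45,.0055,.005,-20.5)])
E
```

```text
0.78 [281. 208.] 4479 (array([454.6,   4.2]), array([103.7,  19.8]), -21.2)
[ 0.44835164  0.00398792 -0.00342569]
[0.45132716 0.00313396 0.00590141]
[-0.1   0.03  7.67 -0.03] dist 7.7
```

View pics/w2.png

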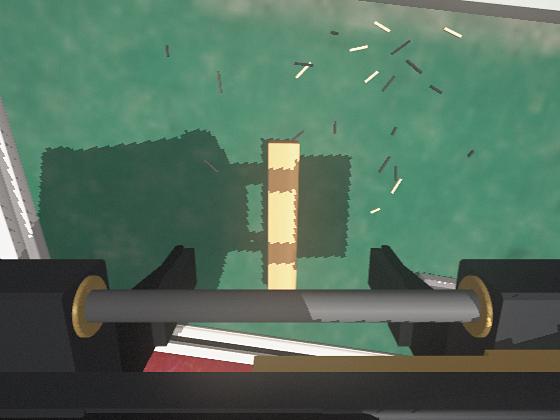

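The stick at (283, 142–290) lies centred and in line between the fingers, and the triangulated underside is about 0 mm. I'll descend and grip.

Emit:
carry_out(increments="0 0 0 3 0.5; 0 0 0 6 0.5; 0 0 0 7.6 0.5; 0 0 0 7.6 0.5; 1 0 0 7.6 0.5; 1 0 0 7.6 0.5; 1 0 0 7.6 0.5; 1 0 0 7.6 0.5")

```text
clock: 5.75
tcp_pos: [0.4507, 0.0056, 0.0049]
ee_rot: [-180.0, -0.0, -21.0]
wrist_force: [-0.2, -0.2, 0.4]
gripper_width: 0.633
gripper_force: 0.0
```

Emit:
carry_out(increments="1 0 0 0 0; 1 0 0 0 0; 1 0 0 -2 0; 1 0 0 -6 0; 1 0 0 -10 0; 1 0 0 -12 0; 1 0 0 -12 0; 1 0 0 -12 0")

```text
clock: 6.75
tcp_pos: [0.4498, 0.0057, 0.1239]
ee_rot: [180.0, 0.1, -21.0]
wrist_force: [-0.7, 0.1, 0.1]
gripper_width: 0.006
gripper_force: 0.0
```

```bash
python3 - <<'E'
from h import *
s=monitor.read_state();print(s["tcp_pos"],s["ee_rot"],s["gripper_width"]*87)
c=np.array([.583,.2005]);u=np.array([np.cos(np.radians(165)),np.sin(np.radians(165))]);p=c+.07*u;print(p)
rows([(.46,.1,.16,30),(*p,.16,75)])
E
```

```text
[0.44977893 0.00573754 0.12386896] [ 1.79990020e+02  8.15167121e-02 -2.10298355e+01] 0.497423113285516
[0.51538519 0.21861733]
[ -2.43  -9.17  -3.61 -51.03] dist 10.1
[ -1.52 -22.22  -3.61 -96.03] dist 22.6
```

The fingers closed too slowly and I lifted empty-handed. I'll reopen and look again.

Emit:
carry_out(increments="0 0 0 0 0; 0 0 0 0 0; 0 0 0 0 0; 0 0 0 0 0; 0 0 0 0 0; 0 0 0 0 0; 0 0 0 0 0; 0 0 0 0 0")

```text
clock: 7.75
tcp_pos: [0.4504, 0.0056, 0.1246]
ee_rot: [-180.0, -0.0, -21.0]
wrist_force: [-0.6, -0.0, 0.0]
gripper_width: 0.84
gripper_force: 0.0
```

```bash
python3 - <<'E'
from h import *
im=snapshot("wrist");print(monitor.read_state()["gripper_width"])
cv2.imwrite("pics/w3.png",im["color"])
for r in silhouettes("wrist","stick"): print(round(r["score"],2),np.round(r["xy"]),r["region"].sum(),rect(im,r["region"],.02))
E
```

```text
0.8772123904803005
0.9 [279. 197.] 3598 (array([451.1,   5.7]), array([112.2,  21.2]), -21.6)
```

View pics/w3.png

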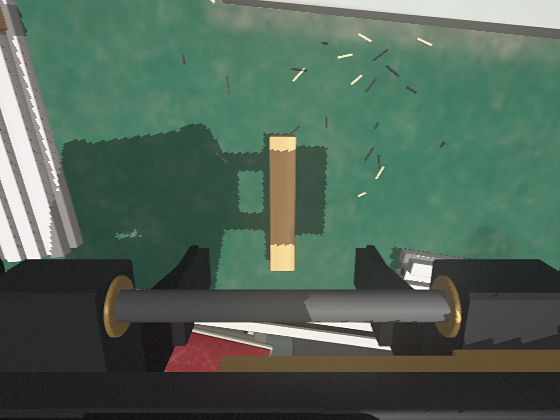

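The stick is unmoved, at (283, 137–270). I'll retry, closing partway on the descent and allowing a long dwell.

Emit:
carry_out(increments="0.4 0 0 4 0.5; 0.4 0 0 8 0.5; 0.4 0 0 11 0.5; 0.4 0 0 11.9 0.5; 0.4 0 0 11.9 0.5; 1 0 0 11.9 0.5; 1 0 0 11.9 0.5; 1 0 0 11.9 0.5")

```text
clock: 8.85
tcp_pos: [0.4509, 0.0055, 0.0063]
ee_rot: [-180.0, -0.1, -21.5]
wrist_force: [-0.8, -0.6, 0.3]
gripper_width: 0.345
gripper_force: 0.0
```

Emit:
carry_out(increments="1 0 0 0 0; 1 0 0 0 0; 1 0 0 0 0; 1 0 0 0 0; 1 0 0 0 0; 1 0 0 0 0; 1 0 0 0 0; 1 0 0 0 0")

```text
clock: 9.85
tcp_pos: [0.4506, 0.0056, 0.0059]
ee_rot: [-180.0, -0.0, -21.5]
wrist_force: [-0.3, 0.2, 6.2]
gripper_width: 0.22
gripper_force: 30.0
```

Emit:
carry_out(increments="1 0 0 -2 0; 1 0 0 -6 0; 1 0 0 -11 -10; 1 -0.5 -2 -15 -20; 1 -1 -4 -15.4 -30; 1 -2 -7 -15.4 -40; 1 -2.4 -9.2 -15.4 -50; 1 -2.4 -9.2 -15.4 -50")

```text
clock: 10.85
tcp_pos: [0.4616, 0.1011, 0.1593]
ee_rot: [-180.0, 0.0, 28.6]
wrist_force: [0.9, -0.2, 1.0]
gripper_width: 0.229
gripper_force: 30.0
```

```bash
python3 - <<'E'
from h import *
im=snapshot("wrist");top=snapshot("top")
for c,i in(("wrist",im),("top",top)):
  for q,z in(("layer",.03),("laid_stick",.05)):
    for r in silhouettes(c,q): print(c,q,round(r["score"],2),np.round(r["xy"]),r["region"].sum(),rect(i,r["region"],z))
rows([(.5154,.2186,.16,75)])
E
```

```text
wrist layer 0.6 [209.  45.] 17571 (array([555.2, 209.4]), array([139. , 103.3]), -14.6)
top layer 0.8 [195. 156.] 661 (array([640.7, 185. ]), array([107.4,  86.4]), 77.4)
top laid_stick 0.86 [197. 149.] 273 (array([649.7, 179.7]), array([111.1,  24.1]), 76.4)
[ 10.39  -7.95  -0.06 -46.64] dist 13.1
```

Emit:
carry_out(increments="1 2 -1.5 0 -10; 1 4.5 -3 0 -20; 1 7 -5 0 -30; 1 9 -7 0 -40; 1 10.4 -8 0 -46.6; 1 10.4 -8 0 -46.6; 1 10.4 -8 0 -46.6; 1 10.4 -8 0 -46.6")

```text
clock: 12.15
tcp_pos: [0.5147, 0.2189, 0.1595]
ee_rot: [-180.0, 0.0, 75.0]
wrist_force: [-0.5, 0.2, 0.3]
gripper_width: 0.224
gripper_force: 30.0
```

```bash
python3 - <<'E'
from h import *
im=snapshot("wrist")
cv2.imwrite("pics/w4.png",im["color"])
for q,z in(("layer",.03),("laid_stick",.05),("stick",.16)):
    for r in silhouettes("wrist",q): print(q,round(r["score"],2),np.round(r["xy"]),r["region"].sum(),rect(im,r["region"],z))
rows([(.516,.219,.05,75.2),(.516,.219,.0365,75.2)])
E
```

```text
layer 0.68 [368. 186.] 18667 (array([585.7, 204.3]), array([199.5, 102.1]), -15.0)
laid_stick 0.78 [458. 198.] 4463 (array([648.1, 183. ]), array([111.2,  28.2]), 77.0)
stick 0.9 [282. 234.] 7404 (array([514.4, 220.5]), array([108.2,  22.2]), 74.9)
[-0.02  0.11 10.96 -0.18] dist 11.0
[-0.02  0.11 12.31 -0.18] dist 12.3
```

View pics/w4.png

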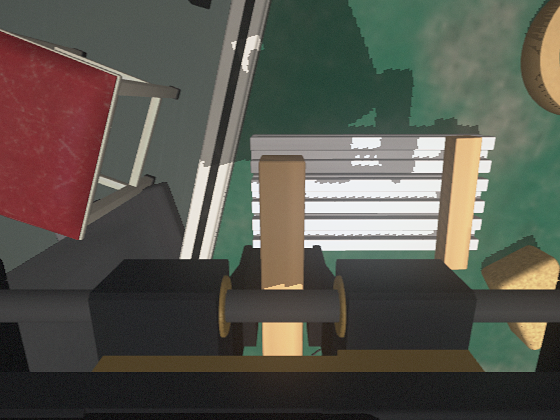

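The stick is held level at (282,234) and hangs over the bare end. The laid stick is at (458,198). In the wrist view the layer centre is about (0.585, 0.203). I'll make a small correction and lower it.

Emit:
carry_out(increments="1 0.2 0.2 3 0; 1 0.2 0.2 7 0; 1 0.2 0.2 10 0; 1 0.2 0.2 11.4 0; 1 0.2 0.2 12 0; 1 0.2 0.2 12.3 0; 1 0.2 0.2 12.3 0; 1 0.2 0.2 12.3 0")

```text
clock: 13.35
tcp_pos: [0.5181, 0.2215, 0.0374]
ee_rot: [179.9, -0.0, 75.1]
wrist_force: [0.2, -0.1, -0.9]
gripper_width: 0.227
gripper_force: 30.0
```

Emit:
carry_out(increments="1 0 0 0.1 0; 1 0 0 0.1 0; 1 0 0 0.1 0")

```text
clock: 13.72
tcp_pos: [0.5179, 0.2214, 0.036]
ee_rot: [180.0, -0.0, 75.1]
wrist_force: [0.0, -0.1, 2.7]
gripper_width: 0.225
gripper_force: 30.0
```

Emit:
carry_out(increments="0.4 0 0 0 0; 0.4 0 0 0 0; 0.4 0 0 0 0; 0.4 0 0 0 0; 0.4 0 0 0 0; 0.4 0 0 -3 0; 0.4 0 0 -8 0; 0 0 0 -12 0")

```text
clock: 14.72
tcp_pos: [0.5178, 0.2213, 0.1571]
ee_rot: [180.0, -0.0, 75.1]
wrist_force: [0.3, 0.3, -0.6]
gripper_width: 0.653
gripper_force: 0.0
```

```bash
python3 - <<'E'
from h import *
im=snapshot("wrist"); s=monitor.read_state(); print(s["tcp_pos"],s["gripper_width"])
for q,z in(("layer",.03),("laid_stick",.05),("stick",.05)):
    for r in silhouettes("wrist",q): print(q,round(r["score"],2),np.round(r["xy"]),r["region"].sum(),rect(im,r["region"],z))
rows([(.44,.14,.2,35),(.40,.05,.24,-19)])
E
```

```text
[0.52085042 0.22221038 0.16218888] 0.6889488139079406
laid_stick 0.77 [455. 199.] 4199 (array([649.6, 189.9]), array([97.7, 28.4]), 77.5)
stick 0.91 [279. 198.] 3409 (array([517.3, 222.1]), array([111.7,  20.1]), 74.5)
[-9.86 -5.41 -4.38 40.08] dist 12.1
[-19.59  -6.96  -8.38  94.08] dist 22.4
```

The stick is placed at (0.517, 0.222). Now I'll go back round the front of the press to the bar.

Emit:
carry_out(increments="0 -3 -2 -3 10; 0 -6 -3.5 -5 20; 0 -10 -5.4 -6 30; 0 -12 -6 -7 40; 0 -14 -6.2 -8 50; 0 -16 -6.5 -8.4 60; 0 -18 -6.8 -8.4 70; 0 -19.6 -7 -8.4 80")

```text
clock: 15.92
tcp_pos: [0.3978, 0.0495, 0.238]
ee_rot: [-180.0, 0.2, -5.3]
wrist_force: [0.7, -0.6, 0.3]
gripper_width: 1.002
gripper_force: 0.0
```

```bash
python3 - <<'E'
from h import *
s=monitor.read_state(); print(s["tcp_pos"],s["ee_rot"])
rows([(.365,-.1,.24,-19.7),(.35,-.2,.24,-19.7),(.365,-.306,.2,-19.7)])
E
```

```text
[0.39782793 0.04949081 0.23801764] [-179.98847054    0.23752363   -5.2775353 ]
[-1.89 15.19 -0.2  14.42] dist 15.3
[-2.47 25.28 -0.2  14.42] dist 25.4
[ 0.   35.7   3.8  14.42] dist 35.9
```

Emit:
carry_out(increments="0 -1 5 -0.2 7; 0 -1.6 10 -0.2 14.4; 0 -2 15 -0.2 14.4; 0 -2.3 21 -0.2 14.4; 0 -2.2 27 0 14.4; 0 -1 33 2 14.4; 0 0 35.7 3.8 14.4; 0 0 35.7 3.8 14.4")

```text
clock: 16.92
tcp_pos: [0.3678, -0.3066, 0.1986]
ee_rot: [-179.8, 0.3, -19.5]
wrist_force: [-0.2, 0.3, 0.9]
gripper_width: 1.0
gripper_force: 0.0
```

```bash
python3 - <<'E'
from h import *
im=snapshot("wrist");side=snapshot("side"); s=monitor.read_state(); print(s["tcp_pos"],s["ee_rot"])
cv2.imwrite("pics/w5.png",im["color"])
for r in silhouettes("wrist","bar"): print(round(r["score"],2),np.round(r["xy"]),r["region"].sum(),rect(im,r["region"],.03))
a=[r["xy"] for r in spot_point("wrist","bar")];b=[r["xy"] for r in spot_point("side","bar")];print(a,b)
if a: print(tri([(im,a[0]),(side,(335.6,178.4))]))
rows([(.395,-.3155,.08,-19.7),(.395,-.3155,.007,-19.7)])
E
```

```text
[ 0.36771214 -0.3040958   0.20007015] [-179.82394815    0.23944477  -19.34225178]
0.71 [280. 142.] 6945 (array([ 396.1, -315.9]), array([198.1,  31.4]), -19.4)
[[283.3, 152.2]] [[333.2, 179.8]]
[ 0.39190465 -0.31930634  0.01106239]
[ 2.88  0.2  12.16  0.45] dist 12.5
[ 2.88  0.2  19.46  0.45] dist 19.7
```

View pics/w5.png

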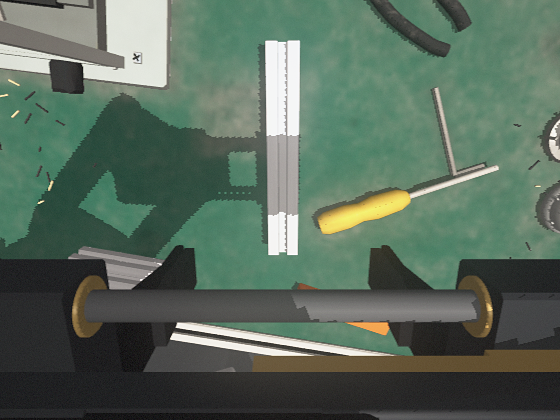

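The bar is at (283,148), in line with the fingers. The screwdriver handle's near end at (320,225) is well clear of where the fingers land. I'll descend half-closed and grip.

Emit:
carry_out(increments="0.4 1.5 0 4 0.3; 0.4 3 0.2 8 0.3; 0.4 3 0.2 12 0.3; 0.4 3 0.2 15 0.3; 0.4 3 0.2 17 0.3; 0.4 3 0.2 18.5 0.3; 0.4 3 0.2 19.4 0.3; 0.4 3 0.2 19.4 0.3")

```text
clock: 18.18
tcp_pos: [0.3965, -0.3173, 0.0076]
ee_rot: [-180.0, 0.0, -19.6]
wrist_force: [-0.4, 1.4, 0.6]
gripper_width: 0.6
gripper_force: 0.0
```

Emit:
carry_out(increments="1 0 0 0 0; 1 0 0 0 0; 1 0 0 0 0; 1 0 0 0 0; 1 0 0 0 0; 1 0 0 0 0; 1 0 0 0 0; 1 0 0 0 0")

```text
clock: 19.18
tcp_pos: [0.3966, -0.3176, 0.008]
ee_rot: [180.0, -0.0, -19.6]
wrist_force: [0.0, 1.2, 5.7]
gripper_width: 0.344
gripper_force: 30.0
```

```bash
python3 - <<'E'
from h import *
rows([(.3966,-.3176,.06,-19.6),(.33,-.30,.15,-25),(.34,-.2,.2,-35),(.365,-.1,.2,-38),(.38,0,.2,-35)])
E
```

```text
[-0.    0.01 -5.2  -0.02] dist 5.2
[ -6.87   0.58 -14.2    5.38] dist 15.8
[ -9.28  -9.17 -19.2   15.38] dist 23.2
[-10.29 -19.43 -19.2   18.38] dist 29.2
[-12.23 -29.35 -19.2   15.38] dist 37.1
```

Emit:
carry_out(increments="1 0 0 -1 0; 1 0 0 -4 0; 1 -2 0 -8 0; 1 -5 0.3 -12 3; 1 -6.9 0.6 -15 5; 1 -8 -3 -17 9; 1 -9 -7 -19 13; 1 -9.3 -9.2 -19.2 15")

```text
clock: 20.18
tcp_pos: [0.3391, -0.1978, 0.2007]
ee_rot: [180.0, -0.1, -34.7]
wrist_force: [-0.4, 0.1, -2.6]
gripper_width: 0.341
gripper_force: 30.0
```

```bash
python3 - <<'E'
from h import *
s=monitor.read_state(); print(s["tcp_pos"],s["ee_rot"])
rows([(.36,-.1,.2,-38),(.38,0,.2,-35),(.39,.09,.2,-20),(.45,.18,.2,-15)])
E
```

```text
[ 0.33914661 -0.19778072  0.20072132] [ 1.79992410e+02 -5.10782399e-02 -3.46793829e+01]
[-3.85 -9.23  0.07  3.32] dist 10.0
[ -7.89 -18.59   0.07   0.32] dist 20.2
[-12.19 -26.56   0.07 -14.68] dist 29.2
[-12.38 -37.37   0.07 -19.68] dist 39.4
```

Emit:
carry_out(increments="1 -2 -5 0 2; 1 -3.9 -9.2 0 3; 1 -6 -14 0 2; 1 -7.9 -18.6 0 0; 1 -10 -22.6 0 -7; 1 -12.2 -26.6 0 -14; 1 -12.4 -32 0 -19.7; 1 -12.4 -37.4 0 -19.7")

```text
clock: 21.18
tcp_pos: [0.45, 0.1801, 0.1997]
ee_rot: [180.0, 0.0, -14.9]
wrist_force: [0.6, -1.4, -1.4]
gripper_width: 0.346
gripper_force: 30.0
```

```bash
python3 - <<'E'
from h import *
im=snapshot("wrist");top=snapshot("top"); s=monitor.read_state(); print(s["tcp_pos"],s["ee_rot"])
for c,i in(("wrist",im),("top",top)):
  for q,z in(("layer",.03),("laid_stick",.05),("stick",.05)):
    for r in silhouettes(c,q): print(c,q,round(r["score"],2),np.round(r["xy"]),r["region"].sum(),rect(i,r["region"],z))
rows([(.5845,.2025,.16,-15),(.5845,.2025,.07,-15)])
E
```

```text
[0.4540813  0.18229615 0.20014825] [-179.79316365   -0.31440643  -14.69071117]
wrist layer 0.76 [205.  60.] 12203 (array([554.5, 210.9]), array([134.4, 100. ]), -14.8)
wrist laid_stick 0.53 [280. 174.] 20094 (array([425.6, 187.2]), array([298.4,  66.2]), -14.7)
wrist stick 0.67 [197. 131.] 2213 (array([521.6, 236.3]), array([77.2, 20.3]), 75.2)
top layer 0.63 [200. 162.] 933 (array([585. , 200.1]), array([198.6, 104.9]), -15.3)
top laid_stick 0.88 [197. 146.] 328 (array([649.3, 179.8]), array([114.2,  27.4]), 77.9)
top stick 0.73 [368. 301.] 302 (array([ 212. , -313.6]), array([109. ,  25.3]), 51.9)
[ 1.244e+01 -5.920e+00  3.940e+00 -1.000e-02] dist 14.3
[ 1.244e+01 -5.920e+00  1.294e+01 -1.000e-02] dist 18.9
```

Emit:
carry_out(increments="1 4 -2 0 0; 1 8 -4 0 0; 1 12.4 -5.9 0 0; 1 12.4 -5.9 4 0; 1 12.4 -5.9 8 0; 1 12.4 -5.9 9.5 0; 1 12.4 -5.9 9.5 0; 1 12.4 -5.9 9.5 0")

```text
clock: 22.58
tcp_pos: [0.5866, 0.2036, 0.1062]
ee_rot: [-179.9, -0.2, -14.9]
wrist_force: [-0.1, -0.1, -2.7]
gripper_width: 0.345
gripper_force: 30.0
```

Emit:
carry_out(increments="1 0 0 0 0; 1 0 0 0 0")

```text
clock: 22.82
tcp_pos: [0.5858, 0.2038, 0.1058]
ee_rot: [-179.9, -0.1, -14.9]
wrist_force: [-0.2, -0.3, -1.9]
gripper_width: 0.342
gripper_force: 30.0
```

```bash
python3 - <<'E'
from h import *
im=snapshot("wrist");side=snapshot("side"); s=monitor.read_state(); print(s["tcp_pos"],s["ee_rot"],s["wrist_force"])
v=np.hstack([cv2.resize(im["color"],(400,300)),cv2.resize(side["color"][180:300,90:250],(400,300))]); cv2.imwrite("pics/w6.png",v)
for q,z in(("layer",.03),("bar",s["tcp_pos"][2]+.022)):
    for r in silhouettes("wrist",q): print(q,round(r["score"],2),np.round(r["xy"]),rect(im,r["region"],z))
rows([(.585,.202,.062,-15),(.585,.202,.058,-15)])
E
```

```text
[0.58550603 0.20378238 0.10522728] [-1.79973386e+02 -5.82468898e-02 -1.49144400e+01] [-0.77436453  0.47449131 -2.71948858]
layer 0.82 [319. 175.] (array([586.1, 202.8]), array([198.4,  99.6]), -15.0)
bar 0.57 [280. 175.] (array([615.7, 196.4]), array([135. ,  30.4]), -14.5)
[0.02 0.18 4.28 0.08] dist 4.3
[0.02 0.18 4.68 0.08] dist 4.7
```

View pics/w6.png

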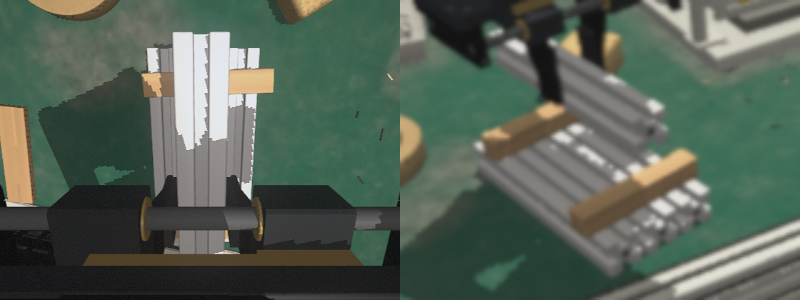

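In the wrist half the bar at (200,140) is centred over the layer and both sticks are square to it. In the side half it hangs level above them. Now I'll lower it gently.

Emit:
carry_out(increments="1 0 0.1 1.5 0; 1 0 0.1 3 0; 1 0 0.1 3.8 0; 1 0 0.1 4.2 0; 1 0 0.1 4.4 0; 1 0 0.1 4.5 0; 1 0 0.1 4.5 0")

```text
clock: 23.9
tcp_pos: [0.5852, 0.2027, 0.0599]
ee_rot: [-180.0, -0.0, -14.9]
wrist_force: [0.1, 1.1, -2.1]
gripper_width: 0.34
gripper_force: 30.0
```

Emit:
carry_out(increments="1 0 0 0.1 0; 1 0 0 0.2 0; 1 0 0 0.2 0; 1 0 0 0.2 0")

```text
clock: 24.4
tcp_pos: [0.5851, 0.2027, 0.058]
ee_rot: [-180.0, -0.0, -14.9]
wrist_force: [-1.5, -0.6, 2.7]
gripper_width: 0.344
gripper_force: 30.0
```

Contact: the force went from -2 to +2.7 N. I'll release and withdraw.

Emit:
carry_out(increments="0.4 0 0 0 0; 0.4 0 0 0 0; 0.4 0 0 0 0; 0.4 0 0 0 0; 0.4 0 0 0 0; 0.4 0 0 -2 0; 0.4 0 0 -7 0; 0.4 0 0 -12 0")

```text
clock: 25.4
tcp_pos: [0.5846, 0.2026, 0.1783]
ee_rot: [180.0, 0.1, -14.9]
wrist_force: [0.4, 0.0, 0.9]
gripper_width: 0.6
gripper_force: 0.0
```

Emit:
carry_out(increments="0.4 -4 0 -13 0; 0.4 -8 0 -14 0; 0.4 -8 0 -14 0; 0.4 -8 0 -14 0")

```text
clock: 25.9
tcp_pos: [0.5076, 0.2241, 0.3207]
ee_rot: [-179.8, -0.3, -14.8]
wrist_force: [0.3, 0.5, -0.2]
gripper_width: 0.601
gripper_force: 0.0
```

```bash
python3 - <<'E'
from h import *
im=snapshot("wrist");side=snapshot("side"); s=monitor.read_state(); print(s["tcp_pos"],s["clock"],s["gripper_width"])
v=np.hstack([cv2.resize(im["color"],(400,300)),cv2.resize(side["color"][180:300,90:250],(400,300))]); cv2.imwrite("pics/w7.png",v)
for q,z in(("layer",.03),("stick",.05),("laid_stick",.05),("bar",.08)):
    for r in silhouettes("wrist",q): print(q,round(r["score"],2),np.round(r["xy"]),rect(im,r["region"],z))
E
```

```text
[0.50764419 0.22316592 0.31723025] 26.0 0.5989386682048323
layer 0.59 [265.  98.] (array([586.1, 202.8]), array([200.1, 101.7]), -14.8)
stick 0.57 [268. 158.] (array([518.5, 222. ]), array([108.3,  20.9]), 75.2)
laid_stick 0.91 [298.  37.] (array([651.4, 182. ]), array([109. ,  24.4]), 77.5)
```

View pics/w7.png

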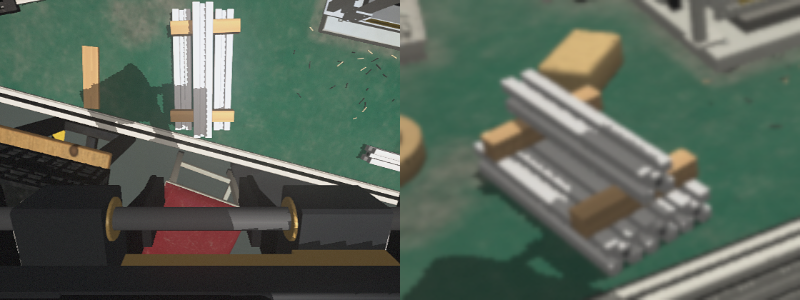

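The bar, at wrist (202,70), rests level on both sticks. It is centred over the middle profile with the ends level, and the gripper is clear. I'm handing in.

```bash
python3 -c "
from bench import workorder; print(workorder.sign_off())"
```

```text
the job is handed in; nothing more can be done
None
```

I handed the job in at about 26 s: the second stick is across the bare end and the profile rests level on both sticks, centred over the middle one. One empty grasp was retried with nothing disturbed. The judge returned no verdict.

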